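# Release the ratchet clamp and refit the grinder hopper

### The arm

A 7-joint arm with a two-finger parallel gripper is mounted at the origin on the work surface. World frame = base frame: x ahead of the robot, y to its left, z up, the work surface at z = 0. Lengths are in m, angles in rad, forces in N, time in s.
With the tool pointing down it reaches from about 0.425 to 0.875 m from the base axis. Payload 4.7 kg.
Tool frame: the origin (TCP) lies at the very end of the fingers, on their centre line; the grasp point (between the pads) lies ctrl.pinch_z behind it (ctrl.pinch_z is the distance from the TCP to the grasp point, in m); x points along the fingers, y is the direction in which the jaws open and shut, and the axes are right-handed (so a half turn about x gives the same grasp; the last joint's range is limited). The gripper opens to 87 mm and grips with 3 to 60 N. Pads are 19 mm wide; open, the fingers measure 117 mm over their backs; the gripper's body (75 mm by 190 mm) begins 51 mm behind the grasp point.
Start: joints at [-1.168, 0.321, -0.07, 1.45, 0.023, 1.371, -0.057], TCP at [0.246, 0.601, 0.223] pointing down, gripper open.
Joint ranges: [-2.86, 2.86], [-0.3, 2.09], [-1.38, 1.24], [0.06, 2.45], [-1.56, 4.7], [0.09, 2.05], [-2.69, 2.69]. Speed limits (rad/s): [2.57, 2.57, 3.14, 3.14, 3.14, 3.14, 3.14].

### API

Orientations are given as a rotation vector (axis times angle).
In Python, from bench import get_state, get_image, camera_info, order, ctrl gives the robot as it stands.
- The arm moves only by the tool jog_arm, never from a script. Its arguments are lists of equal length, an entry for each row: "claw": the finger opening in mm, from 0 to 87; "xyz": the shift along the tool's x, y, z in mm, a list of three; "roll": the turn about the tool's x in degrees. In form: {"claw": [claw, ...], "xyz": [[tx, ty, tz], ...], "roll": [roll, ...]}. A call has 1 to 5 rows; each row is the pose to reach, as a shift and turn from the pose measured when the call began, along the tool's axes at that moment; what a row does not reach only later rows make up. A row lasts 1/10 s, in which the tool goes at most 50 mm and 8.59 degrees, less where a joint would pass 70% of its speed; a pose out of reach is approached as far as the arm can. A call with a gripper value outside its range is refused whole. The fingers move at their own pace and stop on an object; "force" is the grip in N (left out, the last holds). Time passes only in rows, so rows that repeat a pose let the fingers close. It gives the time, the measured TCP pose, the force and the opening at its end, in the units of the state.
- get_state(): the state, without advancing time (a new reading comes with each control period).
- get_image(name): name is "side" or "top" or "wrist"; returns (picture, depth): 384x512x3 uint8, red, green, blue; 384x512 float32, m along the optical axis (not along the pixel's ray), 0 where there is no reading.
- camera_info(name): a dict with "intrinsics" (3x3 intrinsics, pixels), "rvec" (rotation vector, rad) and "tvec" (3), from world to camera coordinates, as OpenCV has them; the wrist camera has in their place "tool_from_camera" (4x4, takes a point from camera to tool coordinates, whose origin is the TCP and whose axes are the tool frame's). Camera axes: x right, y down, z forward; pixel columns grow to the right and rows downward; lengths in m; the calibration is good to about 2 mm. A picture is of the moment at which its call begins: read the wrist's pose just before it. camera_info takes no time and is no camera call.
- order.close_job(): hands the job in, once; it reports no verdict.
The state is a dict: "time": time; "joint_positions": joint angles; "qd": joint speeds; "joint_torque": joint torques, N m; "position": TCP position; "tool_rot": TCP orientation; "ft_force": force on the tool from outside, world axes, zero at the start; "torque": the same for the moment, N m; "grip_width": opening from 0.0 (shut) to 1.0 (fully open).
Only numpy, scipy, OpenCV 4.12 (cv2) and the standard library are available. Lean on these libraries where they do the work, as an engineer would, in place of code of your own. Each camera call takes 0.05 s, during which the arm holds its last target. There are 200 camera calls.

### The job

Free the coffee grinder's aluminium hopper from the ratchet clamp: push the pawl's thumb stud down just hard enough to lift the sprung pawl off the ratchet wheel, and keep it held off until the jaw has run all the way back. Then lift the hopper out and set it gently, upright and flush, into the round collar on top of the grinder, and leave it there. The pawl bends if the clamp is pressed with more than 20 N; do not wrench the hopper against the clamp, and leave the clay pot, the cups and the spoon where they are.

Things in the scene. Friction and masses are not known exactly. Their poses are not given: they have to be found in the camera images.
- clamp: Ratchet clamp bolted to the counter: dark steel base plate 330 x 90 x 12 mm, toothed wheel near the middle, the hopper's place at its +x end, the pawl and its thumb stud at its -x end. Origin on the counter under the clamp, x along the plate towards the hopper's end, z up. All of it but the stud is below 110 mm.
- wheel_axis (a point): Centre of the ratchet wheel: steel, 76 mm across, level axis, 54 mm above the counter. The pawl is a rocking lever whose nose drops behind the teeth from above, held down by a spring. With the pawl clear, the wheel and jaw are driven back slowly by their own spring, in 3 to 5 s. Let go too soon, the pawl falls into a tooth and the jaw stops; it can be pressed again.
- stud_mean (a point): Fixed to the base, 122 mm above the counter: mean height of the flat top of the thumb stud, a round button 22 mm across on the pawl's tail. The stud's set length is unknown: its top starts 6 mm below to 6 mm above this point, to be found by touch. Pushed straight down it takes 3 N at first and 2 N more per mm; the pawl is clear of the teeth at 5 mm (13 N); 8.5 mm takes 20 N.
- jaw (a joint): Travel of the clamp's sliding jaw in m: 0 clamped, 0.034 run fully back (towards the wheel). Clamped, its lip reaches 6 mm over the hopper's base flange with 2 mm of play, so the hopper cannot be lifted. The jaw is 50 mm wide, and its top is 36 mm above the counter.
- clamp_seat (a point): The point of the clamp's base plate under the centre of the hopper's place, 12 mm above the counter, 90 mm from the clamp's origin along its x. A stop 34 mm high stands behind it at the clamp's end (+x), two cheeks 25 mm high at 55 degrees either side of +x, and the jaw towards -x; clear for fingers on its y sides.
- hopper: The grinder's cast aluminium hopper, about 0.25 kg: an open cup 44 mm outside diameter, wall 3 mm, on a flat round base flange 60 mm across and 6 mm thick, 70 mm high in all. Origin at the centre of its underside, z up. Starts standing in the clamp. Grip it across the cup along the clamp's y, between 20 and 70 mm above its underside.
- grinder: Cast aluminium hand grinder, fixed: 130 mm square foot, waisted body 150 mm high with an open collar on top, crank on its +x side reaching 115 mm from its axis and at most 160 mm high. Origin at the centre of its underside.
- collar (a point): Centre of the flat seat inside the grinder's top collar, 140 mm above the counter. The collar is 68 mm inside, 80 mm outside, and stands 10 mm above the seat; the hopper's 60 mm flange goes inside it with 4 mm of play all round.
- jebena: Black clay coffee pot, 132 mm across, 214 mm high, with a handle and spout; bystander. Origin at the centre of its underside.
- sini0: White handleless cup, 66 mm across, 50 mm high; bystander. Origin at the centre of its underside.
- sini1: White handleless cup, as sini0; bystander.
- sini2: White handleless cup, as sini0; bystander.
- spoon: Wooden spoon, 200 mm long along its x; bystander.
Things that resemble listed ones, but are neither listed nor needed, are in the scene too. Leave any orange or red look-alike of the hopper alone.

How it is judged:
On the way, in this order (a step that is already met when the one before it is completed fails the run):
1. the jaw has run fully back while the hopper still stands in the clamp (value of joint jaw above 0.031 m and distance between hopper and clamp_seat below 0.012 m), for 0.2 s.
2. the hopper has been lifted clear of the clamp (distance between hopper and clamp_seat above 0.06 m and value of joint jaw above 0.031 m), for 0.1 s.
At the end, for the whole second after the job is handed in: The jaw is back by more than 31 of its 34 mm; the hopper stands still and upright (within 0.06 rad) inside the grinder's collar, its axis within 6.5 mm of the collar's and its underside within 3 mm of the seat (value of joint jaw above 0.031 m and horizontal distance between hopper and collar below 0.0065 m and z of hopper in the frame of collar between -0.003 and 0.003 m and angle between hopper's own z axis and vertical below 0.06 rad and linear speed of hopper below 0.02 m/s); the robot touches nothing.
It fails at once if the robot presses on any part of the clamp with more than 20 N (contact force between any of the fingers, the arm and clamp above 20 N).
It fails at once if the hopper is wrenched against the clamp (more than 35 N between them) (contact force between hopper and clamp above 35 N).
It fails at once if the hopper is driven or dropped onto the grinder (more than 35 N between them) (contact force between hopper and grinder above 35 N).
It fails at once if the clay pot, a cup or the spoon is moved by more than 20 mm (distance of any of jebena, sini0, sini1, sini2, spoon from where it was at the start of the episode above 0.02 m).
It also fails if it takes over 72 s, if anything falls off the work surface, if the arm or the gripper's body presses on something with over 40 N, if the wrist force passes 120 N, or if a joint passes its speed limit or range.

## Working session

There is one attempt and no reset: what is moved stays moved. The work goes in short steps, Python scripts to look and compute and a tool call to move; the robot and the scene stay as the last step left them, time stands still between calls to the robot, and variables do not carry over. Pictures are saved under pics/ and viewed, about 8 in all and at most 12, crops included, and the job is handed in when it is done.

Besides the shell and the picture viewer there is one more tool, called after "Emit:" by a JSON object that holds its "fn" and its "kwargs". jog_arm: Moves the arm, as the interface text tells. Its arguments: {"type":"object","properties":{"claw":{"type":"array"},"xyz":{"type":"array"},"roll":{"type":"array"},"force":{"type":"number"}},"required":["claw","xyz","roll"]}

```bash
mkdir -p pics; cat > h.py <<'E'
import numpy as np,cv2
from bench import *
from scipy.spatial.transform import Rotation as R
def cam(n):
    c=camera_info(n);K=np.array(c['intrinsics'])
    if n=='wrist':
        s=get_state();T=np.eye(4);T[:3,:3]=R.from_rotvec(s['tool_rot']).as_matrix();T[:3,3]=s['position']
        return K,T@np.array(c['tool_from_camera'])
    T=np.eye(4);T[:3,:3]=R.from_rotvec(np.ravel(c['rvec'])).as_matrix();T[:3,3]=np.ravel(c['tvec'])
    return K,np.linalg.inv(T)
def snap(n,f):
    K,T=cam(n);p,d=get_image(n)
    cv2.imwrite(f'pics/{f}.png',p[:,:,::-1]);np.savez(f'{f}.npz',p=p,d=d,K=K,T=T)
def at(f,u,v,z=None):
    "world point of pixel by depth, or on plane height z"
    q=np.load(f+'.npz');K,T,d=q['K'],q['T'],q['d']
    r=np.linalg.inv(K)@[u,v,1]
    if z is None:
        w=d[int(v)-1:int(v)+2,int(u)-1:int(u)+2];return T[:3,:3]@(r*np.median(w[w>0]))+T[:3,3]
    r=T[:3,:3]@r;return T[:3,3]+r*(z-T[2,3])/r[2]
E
python3 - <<'E'
from h import *
snap('top','top0');snap('side','side0')
s=get_state();print(s,ctrl.pinch_z)
print(R.from_rotvec(s['tool_rot']).as_matrix().round(3))
E
```

```text
{'time': 0.1, 'joint_positions': array([-1.16787127,  0.32177486, -0.07006432,  1.45154839,  0.02261799,
        1.37077791, -0.05687434]), 'qd': array([ 0.00112864, -0.00235098,  0.00023243, -0.00210692, -0.00070266,
        0.00094322,  0.00036987]), 'joint_torque': array([ 5.62191497e-05, -4.92569947e+01, -4.05807188e-01, -3.13399994e+01,
       -6.42835326e-02,  3.94646998e-02,  7.00328542e-05]), 'position': array([0.24629391, 0.60100547, 0.22155616]), 'tool_rot': array([ 0.30366523,  1.54941054, -0.3063625 ]), 'ft_force': array([-0.50665907, -0.36498036, -0.22125138]), 'torque': array([ 0.04821104,  0.02542112, -0.03699369]), 'grip_width': 0.9993926743116371} 0.0187
[[-0.001  0.379  0.925]
 [-0.002  0.925 -0.379]
 [-1.    -0.002  0.   ]]
```

View pics/top0.png

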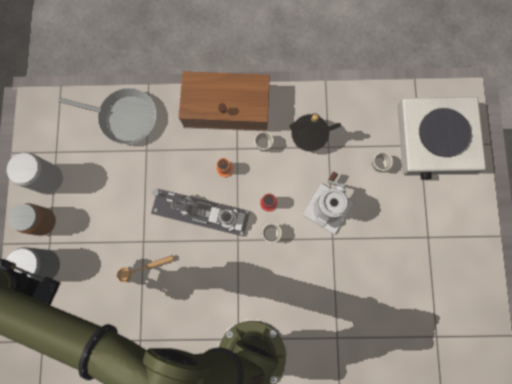

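View pics/side0.png

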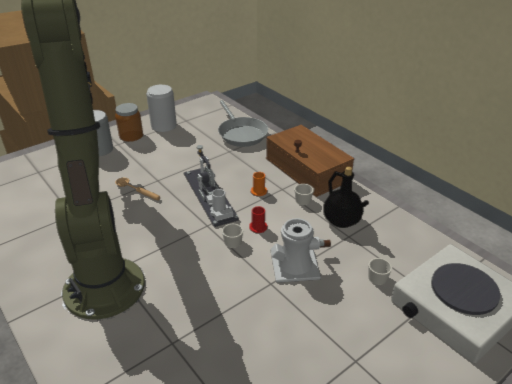

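The top view shows the clamp from (155,203) to (247,222), with the hopper near (227,216). The grinder collar is near (333,202), and red and orange look-alikes stand at (269,202) and (224,167). I'll enlarge that area.

```bash
python3 - <<'E'
from h import *
p=cv2.imread('pics/top0.png')
a=cv2.resize(p[180:245,145:255],None,fx=7,fy=7,interpolation=cv2.INTER_CUBIC)
b=cv2.resize(p[170:240,295:365],None,fx=4,fy=4,interpolation=cv2.INTER_CUBIC)
cv2.imwrite('pics/cropA.png',a)
print(at('top0',227,216),at('top0',227,216,.082),at('top0',333,202,.15),at('top0',155,203,.012),at('top0',247,222,.012))
d=np.load('top0.npz')['d']
for n,(u0,u1,v0,v1) in dict(clamp=(145,255,183,243),gr=(300,365,170,240)).items():
  P=np.array([at('top0',u,v) for v in range(v0,v1) for u in range(u0,u1)])
  if n=='gr':
    c=P[(P[:,2]>.135)&(P[:,2]<.158)];print('ring',len(c),c.mean(0),c.min(0),c.max(0), cv2.minEnclosingCircle(c[:,:2].astype(np.float32)))
  else:
    c=P[(P[:,2]>.006)&(P[:,2]<.14)];r=cv2.minAreaRect(c[:,:2].astype(np.float32));print(len(c),r)
    for lo,hi in((.075,.09),(.1,.14)):
      e=P[(P[:,2]>lo)&(P[:,2]<hi)];print(lo,e.round(3).tolist()[:60])
E
```

```text
[0.45650619 0.07783441 0.02137787] [0.44885601 0.07276067 0.082     ] [ 0.47872118 -0.26275844  0.15      ] [0.50674921 0.32690813 0.012     ] [0.43603742 0.010466   0.012     ]
2534 ((0.47754350304603577, 0.1802886426448822), (0.3488967716693878, 0.10065893828868866), 76.49759674072266)
0.075 [[0.522, 0.248, 0.08], [0.518, 0.245, 0.08], [0.504, 0.204, 0.081], [0.501, 0.25, 0.082], [0.502, 0.235, 0.076], [0.501, 0.231, 0.08], [0.501, 0.227, 0.083], [0.499, 0.2, 0.09], [0.5, 0.197, 0.087], [0.501, 0.195, 0.08], [0.497, 0.262, 0.089], [0.497, 0.258, 0.09], [0.497, 0.255, 0.089], [0.498, 0.254, 0.081], [0.499, 0.222, 0.075], [0.496, 0.216, 0.088], [0.496, 0.213, 0.089], [0.496, 0.209, 0.089], [0.496, 0.206, 0.089], [0.496, 0.203, 0.089], [0.496, 0.2, 0.089], [0.496, 0.196, 0.089], [0.496, 0.194, 0.086], [0.497, 0.191, 0.081], [0.497, 0.188, 0.081], [0.494, 0.208, 0.079], [0.494, 0.204, 0.082], [0.493, 0.2, 0.087], [0.493, 0.197, 0.086], [0.494, 0.194, 0.083], [0.494, 0.191, 0.082], [0.494, 0.188, 0.081], [0.494, 0.185, 0.08], [0.491, 0.195, 0.078], [0.491, 0.191, 0.08], [0.491, 0.188, 0
[... 1151 characters left out ...]
89, 0.101], [0.522, 0.286, 0.101], [0.522, 0.283, 0.101], [0.522, 0.279, 0.102], [0.522, 0.276, 0.1], [0.515, 0.306, 0.123], [0.515, 0.303, 0.123], [0.516, 0.301, 0.12], [0.515, 0.297, 0.12], [0.515, 0.294, 0.12], [0.519, 0.295, 0.102], [0.519, 0.292, 0.102], [0.519, 0.289, 0.101], [0.519, 0.286, 0.101], [0.518, 0.283, 0.101], [0.518, 0.279, 0.103], [0.518, 0.276, 0.103], [0.518, 0.273, 0.101], [0.518, 0.253, 0.102], [0.518, 0.25, 0.102], [0.518, 0.247, 0.101], [0.515, 0.305, 0.103], [0.515, 0.302, 0.102]]
ring 652 [ 0.47785292 -0.26437992  0.14228669] [ 0.43325166 -0.30959727  0.13501989] [ 0.52252107 -0.22056781  0.15172989] ((0.47869667410850525, -0.2660948932170868), 0.04590011015534401)
```

View pics/cropA.png

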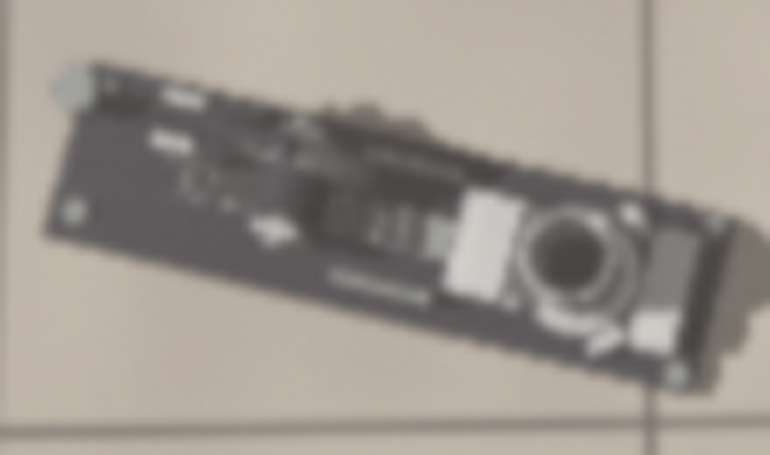

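Stud is at about (0.523, 0.301), z≈0.124, and the clamp's x axis is about (-0.23, -0.97). The hopper is at about (0.449, 0.075) and the collar at about (0.478, -0.264). I'm moving above the stud and turning the jaws to the clamp's y on the way.

Emit:
{"fn": "jog_arm", "kwargs": {"claw": [0,0,0,0,0], "xyz": [[0,-17,37],[0,-34,74],[0,-52,111],[0,-69,148],[0,-86,185]], "roll": [8,16,24,32,40]}}

```text
time: 0.6
position: [0.3856, 0.4497, 0.2213]
tool_rot: [0.848, 1.398, -0.852]
ft_force: [0.1, 0.9, -0.3]
grip_width: 0.632
```

```bash
cat >> h.py <<'E'
def go(t):
    s=get_state();M=R.from_rotvec(s['tool_rot']).as_matrix();d=M.T@(np.array(t)-s['position'])*1e3
    y=M[:,1];print('t',round(s['time'],2),'pos',s['position'].round(4),'shift',d.round(1),'y ang',np.degrees(np.arctan2(y[1],y[0])).round(2),'xax',M[:,0].round(3),'F',s['ft_force'].round(2),'w',round(s['grip_width'],3))
E
python3 -c "
from h import *
go([.523,.301,.20])"
```

```text
t 0.6 pos [0.3856 0.4497 0.2213] shift [ 21.5  53.6 195.2] y ang 27.4 xax [-0.001 -0.002 -1.   ] F [ 0.12  0.89 -0.33] w 0.632
```

Emit:
{"fn": "jog_arm", "kwargs": {"claw": [0,0,0,0,0], "xyz": [[0,11,39],[0,22,78],[0,32,117],[0,43,156],[0,54,195]], "roll": [8,16,24,32,40.7]}}

```text
time: 1.1
position: [0.5239, 0.3, 0.2211]
tool_rot: [1.378, 1.087, -1.383]
ft_force: [0.1, 1.2, 0.3]
grip_width: 0.169
```

```bash
python3 -c "
from h import *
go([.523,.301,.20]);snap('wrist','w1')
d=np.load('w1.npz')['d']
P=np.array([np.r_[at('w1',u,v),u,v] for v in range(2,382,3) for u in range(2,510,3) if d[v,u]>0])
e=P[(P[:,2]>.113)&(P[:,2]<.135)&(abs(P[:,0]-.523)<.03)&(abs(P[:,1]-.301)<.03)];print(len(e),e.mean(0),e.min(0),e.max(0))"
```

```text
t 1.1 pos [0.5239 0.3    0.2211] shift [21.1 -1.1 -0.8] y ang -13.53 xax [-0.002 -0.002 -1.   ] F [0.12 1.24 0.26] w 0.169
40 [5.23802069e-01 2.98732056e-01 1.23261890e-01 2.57975000e+02
 1.97075000e+02] [5.13163456e-01 2.88153059e-01 1.20554560e-01 2.48000000e+02
 1.88000000e+02] [5.33102410e-01 3.08683535e-01 1.24021894e-01 2.66000000e+02
 2.06000000e+02]
```

View pics/w1.png

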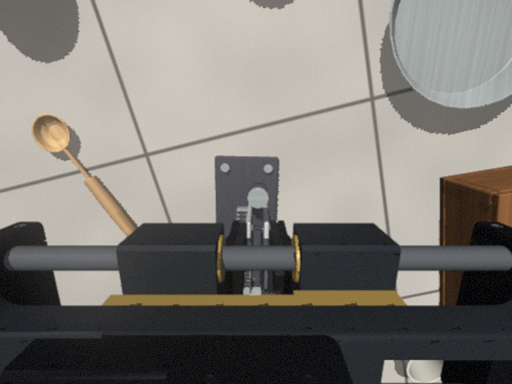

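The stud is at pixel (258,197), about (0.524, 0.2985, 0.1235), which agrees with the top view. I'll descend to just above it.

Emit:
{"fn": "jog_arm", "kwargs": {"claw": [0,0,0,0,0], "xyz": [[35,0,1],[65,0,1.5],[82,0,1.5],[87,0,1.5],[89,0,1.5]], "roll": [0,0,0,0,0]}}

```text
time: 1.65
position: [0.5294, 0.2896, 0.1318]
tool_rot: [1.388, 1.071, -1.394]
ft_force: [0.2, 0.2, 1.7]
grip_width: 0.008
```

```bash
python3 -c "
from h import *
go([.5238,.2985,.123])"
```

```text
t 1.65 pos [0.5294 0.2896 0.1318] shift [ 8.7 -7.6 -7.3] y ang -14.44 xax [ 0.002 -0.008 -1.   ] F [0.18 0.24 1.67] w 0.008
```

Emit:
{"fn": "jog_arm", "kwargs": {"claw": [0,0,0,0], "xyz": [[0,-7.6,-7.3],[0,-7.6,-7.3],[0,-7.6,-7.3],[0,-7.6,-7.3]], "roll": [1,1,1,1]}}

```text
time: 2.05
position: [0.5245, 0.2984, 0.1325]
tool_rot: [1.401, 1.061, -1.405]
ft_force: [-0.2, -0.4, -0.1]
grip_width: 0.004
```

```bash
python3 -c "
from h import *
go([.5238,.2985,.123])"
```

```text
t 2.05 pos [0.5245 0.2984 0.1325] shift [ 9.5 -0.7  0. ] y ang -15.43 xax [ 0.003 -0.008 -1.   ] F [-0.21 -0.4  -0.09] w 0.004
```

Emit:
{"fn": "jog_arm", "kwargs": {"claw": [0,0,0,0,0], "xyz": [[3,0,0],[5,0,0],[6,0,0],[7,0,0],[7,0,0]], "roll": [0,0,0,0,0]}}

```text
time: 2.55
position: [0.5244, 0.2982, 0.1253]
tool_rot: [1.401, 1.061, -1.405]
ft_force: [-0.6, -0.3, 0.5]
grip_width: 0.004
```

Emit:
{"fn": "jog_arm", "kwargs": {"claw": [0,0,0,0,0], "xyz": [[0.8,0,0],[1.6,0,0],[2.4,0,0],[3,0,0],[3,0,0]], "roll": [0,0,0,0,0]}}

```text
time: 3.05
position: [0.5245, 0.2985, 0.1233]
tool_rot: [1.402, 1.061, -1.404]
ft_force: [-0.7, -0.2, 5.0]
grip_width: 0.005
```

Contact is made: 5 N at 0.1233 puts the stud top at about 0.1243. I'm pressing in steps towards about 15.5 N.

Emit:
{"fn": "jog_arm", "kwargs": {"claw": [0,0,0,0,0], "xyz": [[1,0,0],[2,0,0],[3,0,0],[4,0,0],[4,0,0]], "roll": [0,0,0,0,0]}}

```text
time: 3.55
position: [0.5249, 0.2997, 0.1215]
tool_rot: [1.404, 1.063, -1.402]
ft_force: [-3.5, 0.3, 9.2]
grip_width: 0.003
```

Emit:
{"fn": "jog_arm", "kwargs": {"claw": [0,0,0,0,0], "xyz": [[3,0,0],[3.7,0,0],[4.3,0,0],[4.7,0,0],[4.7,0,0]], "roll": [0,0,0,0,0]}}

```text
time: 4.05
position: [0.5255, 0.3012, 0.1195]
tool_rot: [1.407, 1.065, -1.399]
ft_force: [-3.1, -1.2, 12.0]
grip_width: 0.006
```

Emit:
{"fn": "jog_arm", "kwargs": {"claw": [0,0,0,0,0], "xyz": [[3.7,0,1],[4.3,0,1],[4.9,0,1],[5.3,0,1],[5.3,0,1]], "roll": [0,0,0,0,0]}}

```text
time: 4.55
position: [0.5258, 0.3023, 0.1178]
tool_rot: [1.41, 1.067, -1.395]
ft_force: [-4.4, -0.6, 15.5]
grip_width: 0.005
```

Force is 15.5 N, about 6 mm deep. I'll hold the last target while the top camera watches the jaw.

```bash
python3 - <<'E'
from h import *
fs=[]
for i in range(30):
    n='top' if i%2 else 'side'
    p,d=get_image(n)
    s=get_state();fs.append((round(s['time'],2),s['ft_force'].round(1).tolist()))
    if i in(0,1): q=p if i else q; 
    if i==1: a=p
    if i==0: b=p
    f=s['ft_force']
print(fs[::5],fs[-1]);
x=[cv2.resize(k[183:243,200:260],None,fx=5,fy=5,interpolation=cv2.INTER_CUBIC) for k in(a,get_image('top')[0])]
y=[cv2.resize(k[160:220,180:240],None,fx=5,fy=5,interpolation=cv2.INTER_CUBIC) for k in(b,get_image('side')[0])]
cv2.imwrite('pics/jaw.png',np.vstack([np.hstack(x),np.hstack(y)])[:,:,::-1])
go([.5238,.2985,.123])
E
```

```text
Traceback (most recent call last):
NameError: name 'q' is not defined
```

```bash
python3 - <<'E'
from h import *
fs=[];im=[]
for i in range(34):
    im.append(get_image('side' if i%2 else 'top')[0])
    s=get_state();fs.append((round(s['time'],2),s['ft_force'].round(1).tolist()))
print(fs[::5],fs[-1])
up=lambda k,v,u:cv2.resize(k[v:v+60,u:u+60],None,fx=5,fy=5,interpolation=cv2.INTER_CUBIC)
cv2.imwrite('pics/jaw.png',np.vstack([np.hstack([up(im[0],183,200),up(im[-2],183,200)]),np.hstack([up(im[1],160,180),up(im[-1],160,180)])])[:,:,::-1])
go([.5238,.2985,.123])
E
```

```text
[(4.65, [-4.4, 0.1, 16.1]), (4.9, [-4.5, 0.4, 14.7]), (5.15, [-4.2, -1.0, 15.6]), (5.4, [-4.5, -0.5, 15.9]), (5.65, [-4.5, -0.7, 14.8]), (5.9, [-4.3, 0.3, 15.4]), (6.15, [-3.7, 0.2, 16.0])] (6.3, [-3.6, -0.1, 15.3])
t 6.3 pos [0.5258 0.3023 0.1178] shift [-5.2 -0.9  4.1] y ang -15.32 xax [ 0.009  0.003 -1.   ] F [-3.56 -0.09 15.26] w 0.002
```

View pics/jaw.png

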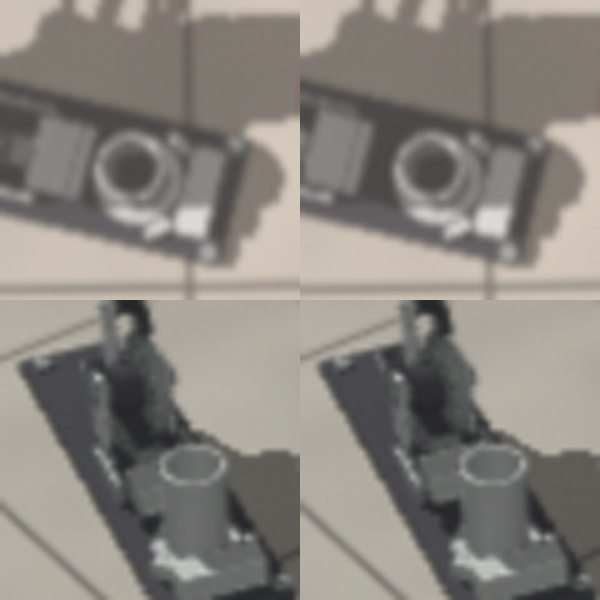

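The jaw is running back: its left edge moves from x≈35 to 5 in the top crops. The hopper still stands. I'll keep holding and track when the jaw stops.

```bash
python3 - <<'E'
from h import *
im=[]
for i in range(70):
    im.append(get_image('top')[0])
ref=im[-1][195:230,175:222].astype(float)
print([round(abs(k[195:230,175:222]-ref).mean(),2) for k in im[::4]],get_state()['time'],get_state()['ft_force'])
e=np.load('top0.npz')['p']
up=lambda k:cv2.resize(k[180:240,175:250],None,fx=5,fy=5,interpolation=cv2.INTER_CUBIC)
cv2.imwrite('pics/jaw2.png',np.hstack([up(e),up(im[-1])])[:,:,::-1])
E
```

```text
[np.float64(2.01), np.float64(1.62), np.float64(1.11), np.float64(0.47), np.float64(0.4), np.float64(0.38), np.float64(0.39), np.float64(0.39), np.float64(0.39), np.float64(0.38), np.float64(0.38), np.float64(0.39), np.float64(0.39), np.float64(0.4), np.float64(0.38), np.float64(0.37), np.float64(0.39), np.float64(0.38)] 9.8 [-4.03628331 -0.11991158 15.67224546]
```

View pics/jaw2.png

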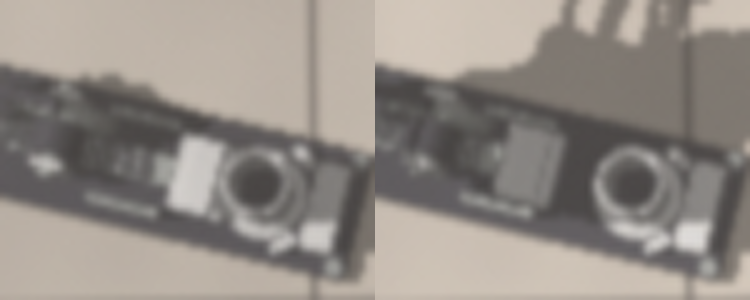

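The jaw is back by about 34 mm (10 px) and has been still since about 7 s. Lifting off the stud now.

Emit:
{"fn": "jog_arm", "kwargs": {"claw": [0,0,0,0,0], "xyz": [[-5,0,0],[-20,0,0],[-50,0,0],[-80,0,0],[-100,0,0]], "roll": [0,0,0,0,0]}}

```text
time: 10.3
position: [0.5256, 0.3024, 0.2205]
tool_rot: [1.413, 1.067, -1.393]
ft_force: [0.4, -0.0, 0.3]
grip_width: 0.005
```

```bash
python3 -c "
from h import *
print(at('top0',226.6,216.1,.082))
go([.468,.155,.21])"
```

```text
[0.44854937 0.07406559 0.082     ]
t 10.3 pos [0.5256 0.3024 0.2205] shift [  9.3 -16.7 157.4] y ang -15.33 xax [ 0.011  0.004 -1.   ] F [ 0.43 -0.02  0.29] w 0.005
```

Emit:
{"fn": "jog_arm", "kwargs": {"claw": [87,87,87,87,87], "xyz": [[0,-4,40],[0,-8,80],[0,-12,120],[0,-16,160],[0,-18,190]], "roll": [-1,-2,-2,-2,-2]}}

```text
time: 10.8
position: [0.4573, 0.1215, 0.2194]
tool_rot: [1.389, 1.086, -1.369]
ft_force: [-0.0, -0.0, 0.3]
grip_width: 0.375
```

Emit:
{"fn": "jog_arm", "kwargs": {"claw": [87,87,87,87,87], "xyz": [[0,-2,20],[0,-3,40],[0,-3,50],[0,-3,50],[0,-3,50]], "roll": [0,0,0,0,0]}}

```text
time: 11.3
position: [0.443, 0.0745, 0.2191]
tool_rot: [1.389, 1.086, -1.368]
ft_force: [1.2, 0.3, -0.2]
grip_width: 0.835
```

```bash
python3 -c "
from h import *
go([.4485,.0742,.21]);snap('wrist','w2');d=np.load('w2.npz')['d']
P=np.array([np.r_[at('w2',u,v),u,v] for v in range(2,382,2) for u in range(2,510,2) if d[v,u]>0])
e=P[(P[:,2]>.07)&(P[:,2]<.09)&(abs(P[:,0]-.4485)<.04)&(abs(P[:,1]-.074)<.04)];print(len(e),e.mean(0).round(4),e.min(0),e.max(0),cv2.minEnclosingCircle(e[:,:2].astype(np.float32)))"
```

```text
t 11.3 pos [0.443  0.0745 0.2191] shift [ 9.2  5.3 -0.9] y ang -13.38 xax [ 0.011  0.005 -1.   ] F [ 1.19  0.32 -0.24] w 0.835
99 [4.474000e-01 7.420000e-02 7.990000e-02 2.603232e+02 1.868889e+02] [4.26705753e-01 5.39720306e-02 7.14437829e-02 2.42000000e+02
 1.68000000e+02] [4.69152611e-01 9.67281473e-02 8.26947499e-02 2.78000000e+02
 2.04000000e+02] ((0.44762200117111206, 0.07533260434865952), 0.021799858659505844)
```

View pics/w2.png

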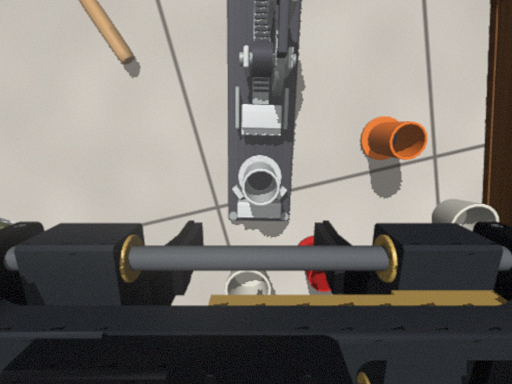

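The hopper rim is at pixel (260,183), with its centre at (0.4476, 0.0753) and r = 21.8 mm, as it should be. The jaw is well clear. Descending with the fingers open.

Emit:
{"fn": "jog_arm", "kwargs": {"claw": [87,87,87,87,87], "xyz": [[20,3,-1],[50,3,-1],[85,3,-1],[110,3,-1],[110,3,-1]], "roll": [0,0,0,0,0]}}

```text
time: 11.85
position: [0.4446, 0.0757, 0.1057]
tool_rot: [1.381, 1.089, -1.373]
ft_force: [0.1, -0.1, -0.5]
grip_width: 0.998
```

```bash
python3 -c "
from h import *
go([.4476,.0753,.045])"
```

```text
t 11.85 pos [0.4446 0.0757 0.1057] shift [60.7  2.7 -0.1] y ang -13.24 xax [ 0.004  0.001 -1.   ] F [ 0.12 -0.1  -0.46] w 0.998
```

Emit:
{"fn": "jog_arm", "kwargs": {"claw": [87,87,87,87,87], "xyz": [[20,2.7,0],[40,2.7,0],[60,2.7,0],[60,2.7,0],[60,2.7,0]], "roll": [0,0,0,0,0]}}

```text
time: 12.35
position: [0.4484, 0.0758, 0.0468]
tool_rot: [1.381, 1.089, -1.372]
ft_force: [1.2, -0.1, 0.0]
grip_width: 0.998
```

```bash
python3 -c "
from h import *
go([.4476,.0753,.045])"
```

```text
t 12.35 pos [0.4484 0.0758 0.0468] shift [ 1.8 -0.7  0.7] y ang -13.19 xax [ 0.005  0.001 -1.   ] F [ 1.22 -0.1   0.05] w 0.998
```

Emit:
{"fn": "jog_arm", "kwargs": {"claw": [50,46,44,42,40], "xyz": [[0,-0.7,0.7],[0,-0.7,0.7],[0,-0.7,0.7],[0,-0.7,0.7],[0,-0.7,0.7]], "roll": [0,0,0,0,0], "force": 15}}

```text
time: 12.85
position: [0.4477, 0.0753, 0.047]
tool_rot: [1.381, 1.089, -1.372]
ft_force: [-0.2, 0.1, -0.1]
grip_width: 0.631
```

Emit:
{"fn": "jog_arm", "kwargs": {"claw": [36,36,36,36,36], "xyz": [[0,0,0],[0,0,0],[0,0,0],[0,0,0],[0,0,0]], "roll": [0,0,0,0,0]}}

```text
time: 13.35
position: [0.4476, 0.0753, 0.047]
tool_rot: [1.381, 1.089, -1.372]
ft_force: [-1.3, 0.3, 1.7]
grip_width: 0.511
```

Emit:
{"fn": "jog_arm", "kwargs": {"claw": [36,36,36,36,36], "xyz": [[0,0,0],[-2,0,0],[-5,0,0],[-10,0,0],[-15,0,0]], "roll": [0,0,0,0,0], "force": 20}}

```text
time: 13.85
position: [0.4474, 0.0752, 0.0623]
tool_rot: [1.381, 1.089, -1.372]
ft_force: [-0.6, -0.0, -3.0]
grip_width: 0.507
```

It is gripped at 44 mm with about 2.7 N of weight, so I'm lifting out.

Emit:
{"fn": "jog_arm", "kwargs": {"claw": [36,36,36,36,36], "xyz": [[-25,0,0],[-55,0,0],[-90,0,0],[-125,0,0],[-150,0,0]], "roll": [0,0,0,0,0]}}

```text
time: 14.35
position: [0.4473, 0.075, 0.2152]
tool_rot: [1.384, 1.088, -1.369]
ft_force: [0.5, 0.7, -2.5]
grip_width: 0.502
```

Emit:
{"fn": "jog_arm", "kwargs": {"claw": [36,36,36,36,36], "xyz": [[-20,0,0],[-20,0,0],[-20,0,0],[-20,0,0],[-20,0,0]], "roll": [0,0,0,0,0]}}

```text
time: 14.85
position: [0.4463, 0.0747, 0.2337]
tool_rot: [1.382, 1.089, -1.372]
ft_force: [-0.3, 0.2, -2.3]
grip_width: 0.508
```

```bash
python3 -c "
from h import *
from scipy.optimize import least_squares
snap('top','top1')
for f in('top0','top1'):
  P=np.array([at(f,u,v) for v in range(170,240) for u in range(300,365)])
  c=P[(P[:,2]>.143)&(P[:,2]<.156)&(np.hypot(P[:,0]-.478,P[:,1]+.265)<.05)]
  g=lambda q:np.hypot(c[:,0]-q[0],c[:,1]-q[1])-.037
  r=least_squares(g,[.478,-.264],loss='soft_l1',f_scale=.002).x
  print(f,len(c),r,c[:,2].mean(),(c.min(0)+c.max(0))/2,c.max(0)-c.min(0))
  hh=np.load(f+'.npz')
go([.478,-.15,.23])
p=cv2.imread('pics/top1.png');cv2.imwrite('pics/gr.png',cv2.resize(p[165:245,295:375],None,fx=7,fy=7,interpolation=cv2.INTER_CUBIC))"
```

```text
top0 194 [ 0.47883937 -0.26520787] 0.14708238275679084 [ 0.47955903 -0.26360705  0.14737709] [0.07689495 0.08104071 0.00870561]
top1 193 [ 0.47873274 -0.26513124] 0.14700980718902604 [ 0.47988273 -0.26363896  0.14684401] [0.08209717 0.08080539 0.00763762]
t 14.9 pos [0.4465 0.0748 0.2339] shift [  3.7  82.1 211.6] y ang -13.22 xax [ 0.006  0.002 -1.   ] F [-0.13 -0.06 -2.63] w 0.509
```

View pics/gr.png

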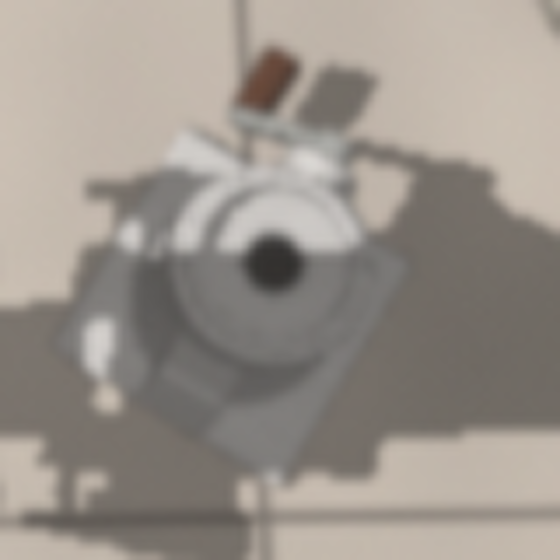

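The collar fits at about (0.479, -0.265), z≈0.147. The hole appears at crop (274,263), which agrees. I'll carry the hopper a little past it so the wrist camera can refine the centre.

Emit:
{"fn": "jog_arm", "kwargs": {"claw": [36,36,36,36,36], "xyz": [[0,14,38],[0,29,77],[0,44,115],[0,58,155],[-3,73,192]], "roll": [0,0,0,0,0]}}

```text
time: 15.4
position: [0.4728, -0.1308, 0.2359]
tool_rot: [1.381, 1.09, -1.373]
ft_force: [0.5, 0.5, -2.4]
grip_width: 0.504
```

Emit:
{"fn": "jog_arm", "kwargs": {"claw": [36,36,36,36,36], "xyz": [[0,14,38],[0,29,77],[0,44,115],[0,52,150],[0,57,170]], "roll": [0,0,0,0,0]}}

```text
time: 15.9
position: [0.4881, -0.3127, 0.2349]
tool_rot: [1.381, 1.087, -1.378]
ft_force: [0.8, -0.7, -1.8]
grip_width: 0.504
```

```bash
python3 -c "
from h import *
from scipy.optimize import least_squares
go([.4787,-.265,.215]);snap('wrist','w3');f='w3';d=np.load('w3.npz')['d']
P=np.array([at(f,u,v) for v in range(2,382) for u in range(2,510) if d[v,u]>0])
k=np.hypot(P[:,0]-.479,P[:,1]+.265)<.045
c=P[(P[:,2]>.147)&(P[:,2]<.155)&k]
g=lambda q:np.hypot(c[:,0]-q[0],c[:,1]-q[1])-.037
if len(c)>20:
  r=least_squares(g,[.478,-.264],loss='soft_l1',f_scale=.002);print(len(c),r.x,abs(r.fun).mean(),c[:,2].mean(),c.min(0),c.max(0))
s=P[(P[:,2]>.13)&(P[:,2]<.145)&k];print(len(s),np.median(s,0))"
```

```text
t 15.9 pos [ 0.4881 -0.3127  0.2349] shift [ 19.8 -20.3 -44.2] y ang -13.43 xax [ 0.003 -0.    -1.   ] F [ 0.77 -0.66 -1.78] w 0.504
1398 [ 0.47912625 -0.26823098] 0.0015464061874813533 0.1498764067182684 [ 0.43957817 -0.30188142  0.14706254] [ 0.51873478 -0.22865136  0.1514527 ]
4821 [ 0.47981822 -0.26292255  0.14048543]
```

View pics/w3.png

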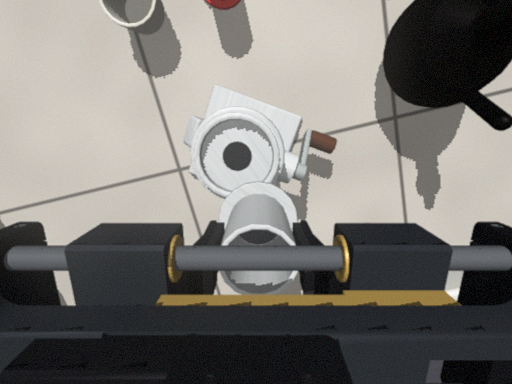

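The collar ring is at pixel (237,152), partly hidden by the held hopper. The wrist fit gives y=-0.268 and the top camera -0.265. I'll move a bit further, settle and measure once more.

Emit:
{"fn": "jog_arm", "kwargs": {"claw": [36,36,36,36,36], "xyz": [[0,-10,15],[0,-10,30],[0,-10,30],[0,-10,30],[0,-10,30]], "roll": [0,0,0,0,0]}}

```text
time: 16.45
position: [0.4711, -0.3409, 0.2348]
tool_rot: [1.381, 1.085, -1.379]
ft_force: [-0.5, 0.1, -2.4]
grip_width: 0.504
```

```bash
python3 -c "
from h import *
from scipy.optimize import least_squares
snap('wrist','w4');f='w4';d=np.load('w4.npz')['d']
P=np.array([at(f,u,v) for v in range(2,382) for u in range(2,510) if d[v,u]>0])
k=np.hypot(P[:,0]-.479,P[:,1]+.266)<.05
c=P[(P[:,2]>.148)&(P[:,2]<.153)&k]
r=least_squares(lambda q:np.hypot(c[:,0]-q[0],c[:,1]-q[1])-.037,[.478,-.264],loss='soft_l1',f_scale=.002);print(len(c),r.x,abs(r.fun).mean(),c[:,2].mean(),c.min(0),c.max(0))
s=P[(P[:,2]>.136)&(P[:,2]<.144)&(np.hypot(*(P[:,:2]-r.x).T)<.036)];print(len(s),cv2.minEnclosingCircle(s[:,:2].astype(np.float32)),s[:,2].mean())
s=P[(P[:,2]<.1)&(np.hypot(*(P[:,:2]-r.x).T)<.02)];print(len(s),s.mean(0) if len(s) else 0)
go([r.x[0],r.x[1],.215])"
```

```text
1772 [ 0.47892194 -0.26830388] 0.0015018897477457837 0.14997966385181183 [ 0.43922459 -0.30782134  0.14801117] [ 0.51853541 -0.22855638  0.15129806]
4447 ((0.4788508117198944, -0.26819467544555664), 0.03410229831933975) 0.14058766387576072
0 0
t 16.5 pos [ 0.4712 -0.341   0.2348] shift [ 19.7  -9.5 -72.5] y ang -13.47 xax [ 0.003 -0.002 -1.   ] F [ 0.02  0.68 -1.88] w 0.506
```

Clean fit: seat circle centre (0.4789, -0.2682), r = 34.1 mm, rim at 0.150 and seat at 0.1406, all as specified. The seat height in TCP terms is about 0.175. Moving back over the collar.

Emit:
{"fn": "jog_arm", "kwargs": {"claw": [36,36,36,36,36], "xyz": [[0,-5,-30],[0,-9.5,-60],[5,-9.5,-72.5],[15,-9.5,-72.5],[20,-9.5,-72.5]], "roll": [0,0,0,0,0]}}

```text
time: 17.0
position: [0.4785, -0.2686, 0.2136]
tool_rot: [1.379, 1.086, -1.379]
ft_force: [-0.4, 0.5, -3.2]
grip_width: 0.51
```

Emit:
{"fn": "jog_arm", "kwargs": {"claw": [36,36], "xyz": [[0,0,0],[0,0,0]], "roll": [0,0]}}

```text
time: 17.2
position: [0.4777, -0.2701, 0.2132]
tool_rot: [1.379, 1.084, -1.382]
ft_force: [-0.9, 0.1, -2.5]
grip_width: 0.5
```

```bash
python3 -c "
from h import *
go([.4789,-.2682,.19])"
```

```text
t 17.2 pos [ 0.4777 -0.2701  0.2132] shift [23.2  0.7 -2.2] y ang -13.57 xax [ 0.001 -0.003 -1.   ] F [-0.86  0.05 -2.51] w 0.5
```

Emit:
{"fn": "jog_arm", "kwargs": {"claw": [36,36,36,36,36], "xyz": [[0,0.7,-2.2],[8,0.7,-2.2],[16,0.7,-2.2],[23,0.7,-2.2],[23,0.7,-2.2]], "roll": [0,0,0,0,0]}}

```text
time: 17.7
position: [0.478, -0.2677, 0.1887]
tool_rot: [1.378, 1.087, -1.384]
ft_force: [0.1, -0.1, -2.3]
grip_width: 0.509
```

```bash
python3 -c "
from h import *
go([.4789,-.2682,.178])"
```

```text
t 17.7 pos [ 0.478  -0.2677  0.1887] shift [10.7  1.   0.2] y ang -13.57 xax [-0.002 -0.003 -1.   ] F [ 0.09 -0.07 -2.31] w 0.509
```

Emit:
{"fn": "jog_arm", "kwargs": {"claw": [36,36,36,36,36], "xyz": [[3,1,0],[6,1,0],[8.5,1,0],[10.5,1,0],[10.5,1,0]], "roll": [0,0,0,0,0]}}

```text
time: 18.2
position: [0.4788, -0.2679, 0.178]
tool_rot: [1.378, 1.087, -1.385]
ft_force: [-0.6, 0.2, -2.2]
grip_width: 0.507
```

```bash
python3 -c "
from h import *
go([.4789,-.2682,.175])"
```

```text
t 18.2 pos [ 0.4788 -0.2679  0.178 ] shift [3.  0.1 0.2] y ang -13.58 xax [-0.002 -0.003 -1.   ] F [-0.6   0.25 -2.24] w 0.507
```

No rim contact, so the flange is inside the collar. Last 3 mm in small steps.

Emit:
{"fn": "jog_arm", "kwargs": {"claw": [36,36,36,36,36], "xyz": [[1,0,0],[1.8,0,0],[2.6,0,0],[3.2,0,0],[3.2,0,0]], "roll": [0,0,0,0,0]}}

```text
time: 18.7
position: [0.4788, -0.2681, 0.1752]
tool_rot: [1.379, 1.087, -1.384]
ft_force: [-2.4, 0.2, 2.3]
grip_width: 0.506
```

The force went from -2.3 to +2.3 N, so it is seated. Releasing gently.

Emit:
{"fn": "jog_arm", "kwargs": {"claw": [46,50,60,70,80], "xyz": [[0,0,0],[0,0,0],[0,0,0],[0,0,0],[0,0,0]], "roll": [0,0,0,0,0], "force": 5}}

```text
time: 19.2
position: [0.4789, -0.2681, 0.1752]
tool_rot: [1.379, 1.087, -1.384]
ft_force: [-0.1, 0.3, 0.0]
grip_width: 0.763
```

Emit:
{"fn": "jog_arm", "kwargs": {"claw": [87,87,87,87,87], "xyz": [[0,0,0],[0,0,0],[-10,0,0],[-30,0,0],[-60,0,0]], "roll": [0,0,0,0,0]}}

```text
time: 19.7
position: [0.4782, -0.2676, 0.2353]
tool_rot: [1.378, 1.089, -1.386]
ft_force: [1.2, 0.3, -0.0]
grip_width: 0.994
```

Emit:
{"fn": "jog_arm", "kwargs": {"claw": [87,87,87,87,87], "xyz": [[-40,0,0],[-70,0,0],[-70,0,0],[-70,0,0],[-70,0,0]], "roll": [0,0,0,0,0]}}

```text
time: 20.2
position: [0.478, -0.267, 0.3045]
tool_rot: [1.377, 1.09, -1.387]
ft_force: [0.6, 0.9, -0.5]
grip_width: 0.994
```

```bash
python3 -c "
from h import *
go([.4789,-.2682,.175]);snap('wrist','w5');snap('top','top5');f='w5';d=np.load('w5.npz')['d']
P=np.array([at(f,u,v) for v in range(2,382) for u in range(2,510) if d[v,u]>0])
e=np.hypot(P[:,0]-.479,P[:,1]+.268)
for n,lo,hi,R_ in(('rim',.203,.22,.035),('collar',.1475,.153,.05)):
  c=P[(P[:,2]>lo)&(P[:,2]<hi)&(e<R_)];
  if len(c):print(n,len(c),cv2.minEnclosingCircle(c[:,:2].astype(np.float32)),c[:,2].mean())
  if n=='rim':A=np.c_[c[:,:2],np.ones(len(c))];print('plane',np.linalg.lstsq(A,c[:,2],rcond=None)[0])
a=cv2.imread('pics/w5.png')[60:300,130:390];b=cv2.imread('pics/top5.png')[170:250,170:370]
cv2.imwrite('pics/fin.png',np.vstack([cv2.copyMakeBorder(cv2.resize(a,None,fx=1.3,fy=1.3),0,0,0,462,cv2.BORDER_CONSTANT),cv2.resize(b,(800,280))[:272]]))"
```

```text
t 20.2 pos [ 0.478  -0.267   0.3045] shift [129.5   1.8   0.5] y ang -13.59 xax [-0.006 -0.002 -1.   ] F [ 0.6   0.88 -0.49] w 0.994
rim 485 ((0.47923028469085693, -0.2684084475040436), 0.022041847929358482) 0.2090179214726847
plane [-1.57637059e-04  1.06479894e-02  2.11954899e-01]
collar 1199 ((0.47899821400642395, -0.26799243688583374), 0.04001910239458084) 0.1497687618296225
```

View pics/fin.png

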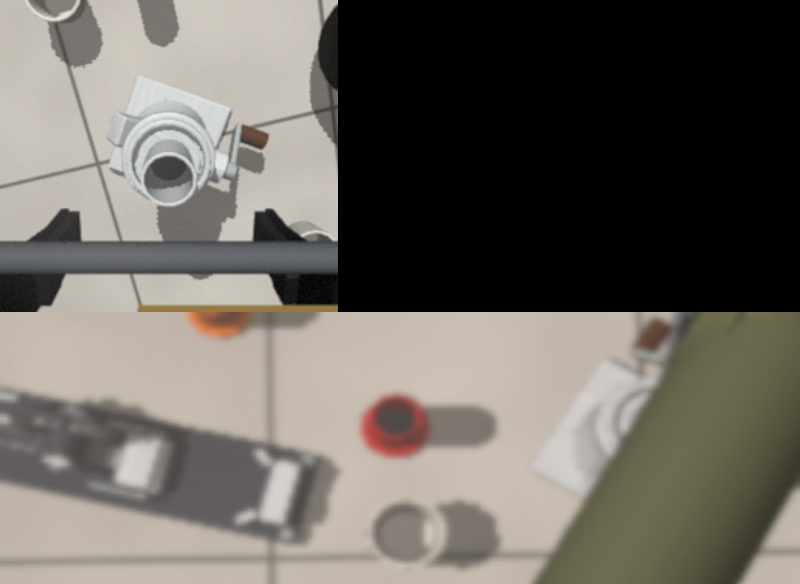

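The hopper stands in the collar at crop (168,178). Its rim centre is within 0.5 mm of the collar's and its top is at 0.209 to 0.210. The jaw is still back and the gripper is clear, so I'm handing in.

```bash
python3 -c "
from h import *
print(order.close_job())"
```

```text
the job is handed in; nothing more can be done
None
```

The hopper is out of the clamp and standing in the grinder's collar, and I handed the job in at about 20 s of the 72 s. No verdict was reported.

- **Clamp:** I felt the stud's top at about 124.3 mm and pressed it about 6 mm down at 15–16 N. The highest reading was about 16.7 N including the side force. I held it until the jaw stopped, at roughly 34 mm of travel.
- **Hopper:** I gripped it across the clamp's y, lifted it straight out and lowered it into the collar. The seating force was about 2 N (5 N counting the hopper's weight), then I released it and backed away.
- **Last checks:**
  - The hopper's rim centre is about 0.5 mm from the collar's, its top is at 0.209–0.210 m (0.210 expected), and its tilt is about 0.01 rad.
  - The jaw still looks fully back, and the gripper is about 95 mm above the hopper with no contact.
- **Disagreement:** The top and wrist cameras differed by about 3 mm on the collar's y. I used the wrist value, and the seating and final fit agreed with it.
- **Not checked:** I did not measure the pot, cups and spoon again at the end, but nothing came near them.

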